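# Build up the sleeve stack on a leaning stub axle

### The arm

A 7-joint arm with a two-finger parallel gripper is mounted at the origin on a cart in front of the work surface, level with it; the furniture and walls round the work are solid. World frame = base frame: x ahead of the robot, y to its left, z up, the work surface at z = 0. Lengths are in mm, angles in rad, forces in N, time in s.
With the tool pointing down it reaches from about 350 to 900 mm from the base axis. Payload 7.2 kg.
Tool frame: the origin (TCP) lies at the very end of the fingers, on their centre line; the grasp point (between the pads) lies 19 mm behind it; z points along the fingers, y is the line along which they close (so a half turn about z gives the same grasp; the last joint's range is limited). The gripper opens to 88 mm and grips with 3 to 60 N. Pads are 20 mm wide; open, the fingers measure 115 mm over their backs; the gripper's body (75 mm by 178 mm) begins 61 mm behind the grasp point.
Start: joints at [1.127, 0.411, -0.013, 1.596, 0.006, 1.134, -0.082], TCP at [229.374, -581.392, 222.653] pointing down, gripper open.
Joint ranges: [-2.95, 2.95], [-0.29, 1.99], [-1.47, 1.44], [0.14, 2.54], [-1.03, 4.17], [0.13, 1.85], [-2.86, 2.86]. Speed limits (rad/s): [2.39, 2.39, 3.01, 3.01, 3.14, 3.14, 3.14].

### API

Orientations are given as a rotation vector (axis times angle).
In Python, from cell import readout, viewer, bot gives the robot as it stands. The module is installed in compiled form; this text tells all that it offers.
- The arm moves only by the tool send_rows, never from a script. Its argument "steps" is text: rows parted by semicolons, each of 7 numbers parted by spaces: the opening, from 0 (shut) to 1 (fully open), then the shift along the tool's x, y, z in units of 50 mm (1.0 is 50 mm), then the turn, a rotation vector about the tool's x, y, z in units of 10 degrees (1.0 is 10 degrees). A call has 1 to 12 rows; each row shifts and turns the commanded pose from where the row before left it, along the tool's axes as they then stand; what a row does not reach is not made up. A row lasts 1/8 s, in which the tool goes at most 62.5 mm and 10.7 degrees, less where a joint would pass 70% of its speed; a pose out of reach is approached as far as the arm can. A call is refused whole if a number of a shift passes 1 or a number of a turn 1, either way. A call with a gripper value outside its range is refused whole. The fingers move at their own pace and stop on an object; "force" is the grip in N (left out, the last holds). Time passes only in rows, so rows that do not move let the fingers close. It gives the time, the measured TCP pose, the force, the opening and the grip force at its end, in the units of the state.
- readout.sense(): the state, without advancing time (a new reading comes with each control period).
- viewer.camera(name): name is "side" or "top"; returns a dict with "image" (384x512x3 uint8, red, green, blue), "range_z" (384x512 float32, mm along the optical axis (not along the pixel's ray), 0 where there is no reading), "K" (3x3 intrinsics, pixels), "world_from_camera" (4x4, takes a point from camera to world coordinates). Camera axes: x right, y up, looking along -z (the intrinsics and any distortion apply to the point x, -y, -z); pixel columns grow to the right and rows downward; lengths in mm; the calibration is good to about 2 mm. A picture is of the moment at which its call begins.
- bot.hand_in(): hands the job in; it is judged then, once.
The state is a dict: "t": time; "joints": joint angles; "qd": joint speeds; "tau": joint torques, N m; "tool_pos": TCP position; "orientation": TCP orientation; "force": force on the tool from outside, world axes, zero at the start; "wrist_torque": the same for the moment, N m; "grip_width": finger opening in mm; "grasp_force": force on a finger pad.
Only numpy, scipy, OpenCV 4.12 (cv2) and the standard library are available. Lean on these libraries where they do the work, as an engineer would, in place of code of your own. Each camera call takes 0.05 s, during which the arm holds its last target. There are 200 camera calls.

### The job

Build up the roller hub on the stub axle that leans on the blue stand: thread on the tall grey aluminium spacer first, then the black washer, then the brass bushing, each the same way up as it stands now and sitting squarely against the one below. Lower every part down the axle to its place and let go there rather than letting it drop, and leave the tin, the mug and the pliers where they are.

Things in the scene. Friction and masses are not known exactly. Their poses are not given: they have to be found in the camera images.
- axle: Fixed steel stub axle, 26 mm thick, 104 mm long from its seat, last 12 mm a cone down to 14 mm. Origin: centre of the seat's face, 75 mm above the bench; z runs up along the axle, leaning 30 degrees from vertical to its own -x side, roughly towards the robot; y is level. Seat disc 68 x 10 mm on a 42 mm column in line with it.
- stand: Fixed blue stand that carries the axle: foot plate 110 x 110 x 10 mm. Origin on the bench straight below the axle's origin; x, y along the plate's sides, the plate's centre 18 mm to +x. The axle leans towards its -x side.
- spacer: Loose grey aluminium tube, outside 56 mm, bore 30 mm, 70 mm long, 0.2 kg, standing upright on the bench. Origin: centre of its underside; z along its axis, up. First on the axle: its origin then lies at the axle's origin.
- washer: Loose thick black plastic washer, outside 64 mm, bore 30 mm, 14 mm thick, 0.15 kg, lying flat on the bench. Origin: centre of its underside; z along its axis, up. Second: its origin then lies 70 mm up the axle's z axis.
- bushing: Loose brass flanged bushing, 40 mm tall in all, bore 30 mm through; the flange at the bottom is 66 mm across and 8 mm thick, the body above it is 50 mm across; 0.22 kg; standing on its flange on the bench. Origin: centre of its underside; z along its axis, up. Third: its origin then lies 84 mm up the axle's z axis (it covers the axle's tip).
- tin: Bystander: round flat tin with a green lid, 66 mm across, 26 mm high; origin at the centre of its underside.
- mug: Bystander: pale grey-white enamel mug with a dark rim, 84 mm wide, 78 mm high; origin at the centre of its underside.
- pliers: Bystander: pliers with red grips lying flat, 174 x 42 x 13 mm; origin at the centre of its underside.
There are look-alikes about, which are no part of the job. Of the things that look like the bushing, take the one that is farthest from the robot's base at the start. There is more than one size of the washer; the job needs the larger.

How it is judged:
By the outcome, as a careful person would: the job done as asked, in the order asked, and still so for the second after the job is handed in, with the robot touching nothing.
It also fails if it takes over 69 s, if anything falls off the work surface, if the arm or the gripper's body presses on something with over 40 N, if the wrist force passes 120 N, or if a joint passes its speed limit or range.

## Working session

There is one attempt and no reset: what is moved stays moved. The work goes in short steps, Python scripts to look and compute and a tool call to move; the robot and the scene stay as the last step left them, time stands still between calls to the robot, and variables do not carry over. Pictures are saved under pics/ and viewed, at most 10 in all, crops included, and the job is handed in when it is done.

Besides the shell and the picture viewer there is one more tool, called after "Call:" as name(argument=value, ...), one argument or row to a line, values as JSON. send_rows: Moves the arm, as the interface text tells. Its arguments: {"type":"object","properties":{"steps":{"type":"string"},"force":{"type":"number"}},"required":["steps"]}

```bash
mkdir -p pics
python3 - <<'E'
from cell import readout, viewer
import cv2,numpy as np
for n in("top","side"):
    c=viewer.camera(n); cv2.imwrite(f"pics/{n}0.png",cv2.resize(c["image"][:,:,::-1],(768,576))); np.savez(f"{n}0.npz",**c)
    print(n,c["K"].round(1).tolist(),c["world_from_camera"].round(3).tolist(), [k for k in c])
print(readout.sense())
E
```

```text
top [[494.7, 0.0, 257.9], [0.0, 494.7, 188.7], [0.0, 0.0, 1.0]] [[0.018, 0.986, -0.166, 363.817], [-1.0, 0.017, -0.006, -192.406], [-0.004, 0.166, 0.986, 1179.637], [0.0, 0.0, 0.0, 1.0]] ['image', 'range_z', 'K', 'world_from_camera']
side [[377.8, 0.0, 261.9], [0.0, 377.8, 189.6], [0.0, 0.0, 1.0]] [[-0.946, 0.225, -0.234, 321.023], [-0.324, -0.607, 0.725, 465.213], [0.021, 0.762, 0.647, 664.081], [0.0, 0.0, 0.0, 1.0]] ['image', 'range_z', 'K', 'world_from_camera']
{'t': 0.1, 'joints': array([ 1.12676964,  0.41182722, -0.01270989,  1.59690897,  0.0056003 ,
        1.13429389, -0.08218839]), 'qd': array([ 0.00093735, -0.00250508,  0.00076895, -0.0040275 , -0.0003468 ,
        0.0002613 , -0.00115666]), 'tau': array([ 3.63104569e-03, -5.89094782e+01,  6.44360483e-01, -2.91708452e+01,
       -5.37257222e-02,  1.44637623e-02,  1.86340083e-05]), 'tool_pos': array([ 229.20828696, -580.99270284,  221.90965305]), 'orientation': array([-3.08494745e+00, -5.86677878e-01,  5.63712148e-04]), 'force': array([-0.51728944,  0.54918817, -0.2665046 ]), 'wrist_torque': array([ 0.03749283,  0.00823127, -0.01255004]), 'grasp_force': 0.0, 'grip_width': 87.95993940825672}
```

View pics/top0.png

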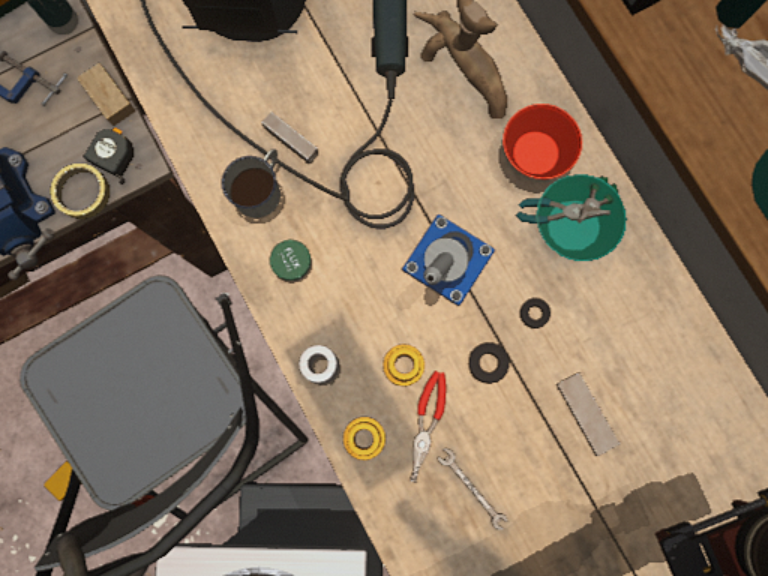

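View pics/side0.png

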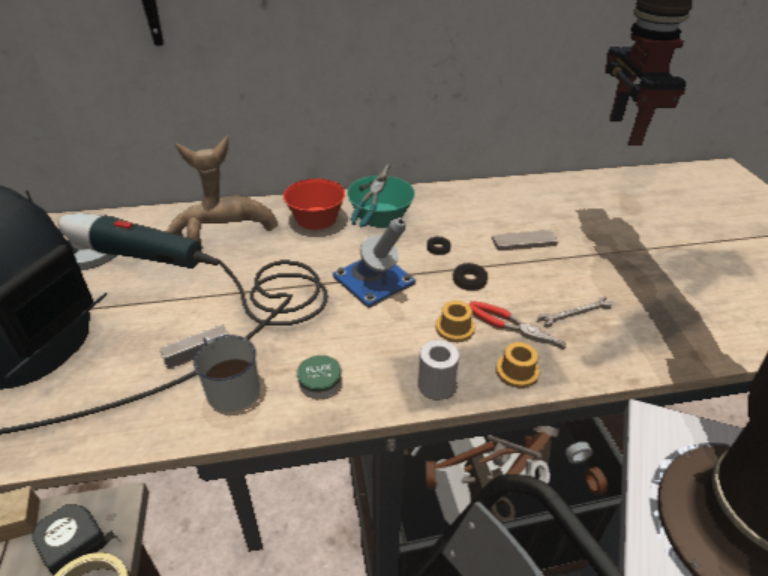

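The top view (768×576 scale) shows the spacer at (318,364), the bushing candidates at (403,364), which is the farther one, and (363,438). The large washer is at (488,362), the small one at (535,313), and the axle tip is at about (432,275) on the blue stand. The side view agrees. Next I measure.

```bash
cat > h.py <<'E'
import numpy as np,cv2
from scipy.spatial.transform import Rotation as R
from scipy.optimize import least_squares
def cloud(c):
    K,T,z=c["K"],c["world_from_camera"],c["range_z"].astype(float)
    v,u=np.mgrid[:z.shape[0],:z.shape[1]]
    P=np.stack([(u-K[0,2])/K[0,0]*z,-(v-K[1,2])/K[1,1]*z,-z],-1)@T[:3,:3].T+T[:3,3]
    P[z<=0]=np.nan
    return P
def ray(c,uv,h):
    "pixels -> world points on plane z=h"
    K,T=c["K"],c["world_from_camera"]; uv=np.atleast_2d(uv).astype(float)
    d=np.c_[(uv[:,0]-K[0,2])/K[0,0],-(uv[:,1]-K[1,2])/K[1,1],-np.ones(len(uv))]@T[:3,:3].T
    o=T[:3,3]; return o+d*((h-o[2])/d[:,2])[:,None]
def circ(p):
    f=lambda q:np.hypot(p[:,0]-q[0],p[:,1]-q[1])-q[2]
    r=least_squares(f,[*p.mean(0)[:2],30],loss="soft_l1"); return r.x, np.abs(r.fun).mean()
E
python3 - <<'E'
from h import *
cs={n:dict(np.load(f"{n}0.npz")) for n in("top","side")}
px={"spacer":((318,364),(438,350),70,56),"bush":((403,364),(457,312),40,50),"bushX":((363,438),(520,358),40,50),"washer":((488,362),(470,272),14,64),"washerS":((535,313),(438,243),14,44)}
for n,(a,b,h,D) in px.items():
    for cam,q in(("top",a),("side",b)):
        c=cs[cam]; P=cloud(c); X0=ray(c,[q[0]/1.5,q[1]/1.5],h)[0]
        d=np.hypot(P[...,0]-X0[0],P[...,1]-X0[1])
        m=(abs(P[...,2]-h)<5)&(d<55)
        k=(d<55)&(P[...,2]>4); 
        ys,xs=np.where(m)
        # outer contour of top ring, cast onto plane
        cn,_=cv2.findContours(m.astype(np.uint8),cv2.RETR_EXTERNAL,cv2.CHAIN_APPROX_NONE)
        cn=max(cn,key=cv2.contourArea)[:,0]
        cc,e=circ(ray(c,cn,h)[:,:2])
        print(n,cam,"topz",np.median(P[m][:,2]).round(1),"n",m.sum(),"circ",cc.round(1),"err",e.round(1),"dist",np.hypot(*cc[:2]).round(0), "zmax",np.nanmax(P[k][:,2]).round(1))
# stand
for cam in cs:
    c=cs[cam]; hsv=cv2.cvtColor(c["image"],cv2.COLOR_RGB2HSV); P=cloud(c)
    m=cv2.inRange(hsv,(100,130,60),(125,255,255))>0
    d=np.hypot(P[...,0]-570,P[...,1]+250); m&=d<130
    ys,xs=np.where(m); W=ray(c,np.c_[xs,ys],10)[:,:2]
    r=cv2.minAreaRect(W.astype(np.float32)); print(cam,"plate",r,"z",np.median(P[m][:,2]).round(1))
    k=(np.hypot(P[...,0]-r[0][0],P[...,1]-r[0][1])<110)&(P[...,2]>25)
    Q=P[k]; Q=Q[np.argsort(-Q[:,2])]; print(len(Q),"top pts",Q[:6].round(0).tolist())
    hi=Q[Q[:,2]>105]; u,s,vt=np.linalg.svd(hi-hi.mean(0)); print("axle pts",len(hi),hi.mean(0).round(1),"dir",vt[0].round(3))
E
```

```text
spacer top topz 70.7 n 342 circ [427.6 -82.7  26.8] err 0.5 dist 436.0 zmax 76.9
spacer side topz 68.8 n 313 circ [426.2 -78.7  27.3] err 0.7 dist 433.0 zmax 71.8
bush top topz 40.8 n 221 circ [ 431.6 -211.9   23.6] err 0.6 dist 481.0 zmax 47.7
bush side topz 38.6 n 171 circ [ 430.9 -207.5   24.3] err 0.9 dist 478.0 zmax 41.8
bushX top topz 41.0 n 239 circ [ 317.6 -152.3   23.7] err 0.5 dist 352.0 zmax 46.4
bushX side topz 38.6 n 215 circ [ 317.  -148.1   24.5] err 0.8 dist 350.0 zmax 41.6
washer top topz 14.8 n 442 circ [ 437.5 -344.7   30.7] err 0.5 dist 557.0 zmax 22.2
washer side topz 12.4 n 234 circ [ 436.1 -340.3   31.1] err 1.1 dist 553.0 zmax 15.5
washerS top topz 12.1 n 215 circ [ 517.4 -418.9   22.7] err 0.6 dist 666.0 zmax 18.4
washerS side topz 9.9 n 61 circ [ 515.2 -411.6   19.1] err 2.6 dist 659.0 zmax 11.8
top plate ((601.3706665039062, -282.22198486328125), (107.32772827148438, 108.24976348876953), 58.16802978515625) z 11.1
801 top pts [[544.0, -244.0, 171.0], [549.0, -250.0, 170.0], [544.0, -246.0, 170.0], [548.0, -244.0, 170.0], [542.0, -244.0, 170.0], [544.0, -248.0, 169.0]]
axle pts 222 [ 557.5 -254.2  148.5] dir [ 0.518 -0.337 -0.786]
side plate ((598.86083984375, -275.6693420410156), (107.28115844726562, 105.92018127441406), 57.22901153564453) z 8.9
730 top pts [[545.0, -248.0, 168.0], [547.0, -248.0, 167.0], [548.0, -244.0, 167.0], [550.0, -243.0, 166.0], [545.0, -241.0, 166.0], [543.0, -242.0, 166.0]]
axle pts 211 [ 554.8 -243.1  139.8] dir [ 0.461 -0.154 -0.874]
```

```bash
cat >> h.py <<'E'
yaw=np.radians(-32.3); AX=R.from_euler('ZY',[yaw,-np.pi/6]).as_matrix()
ORG=np.array([584.9,-269.4,75.])
DOWN=np.diag([1.,-1,-1])
def Rdown(y): return R.from_euler('z',y).as_matrix()@DOWN   # tool x at world yaw y
RT=AX@DOWN                                                    # tool z = -axle z, tool x = axle x
def plan(pos,Rt,n,g,start=None):
    from cell import readout
    s=readout.sense(); p,Rc=(s["tool_pos"],R.from_rotvec(s["orientation"]).as_matrix()) if start is None else start
    p0=p.copy(); rv=R.from_matrix(Rc.T@Rt).as_rotvec(); R0=Rc.copy(); out=[]
    for i in range(1,n+1):
        d=np.round(Rc.T@(p0+(pos-p0)*i/n-p)/50,2)
        Ri=R0@R.from_rotvec(rv*i/n).as_matrix()
        w=np.round(np.degrees(R.from_matrix(Rc.T@Ri).as_rotvec())/10,2)
        p=p+Rc@d*50; Rc=Rc@R.from_rotvec(np.radians(w*10)).as_matrix()
        out.append(" ".join(f"{x:g}" for x in [g,*(d+0.),*(w+0.)]))
        assert abs(d).max()<=1 and abs(w).max()<=1,(d,w)
    print("; ".join(out)); return p,Rc
E
python3 -c "
from h import *
a=plan(np.array([427,-80.7,150.]),Rdown(yaw),12,1)
b=plan(np.array([427,-80.7,36.]),Rdown(yaw),4,1,a)
"
```

```text
1 0.61 -0.65 0.12 0 0 0.45; 1 0.56 -0.71 0.12 0 0 0.45; 1 0.51 -0.74 0.12 0 0 0.45; 1 0.44 -0.78 0.12 0 0 0.44; 1 0.38 -0.81 0.12 0 0 0.45; 1 0.32 -0.84 0.12 0 0 0.45; 1 0.25 -0.86 0.12 0 0 0.45; 1 0.18 -0.87 0.13 0 0 0.45; 1 0.11 -0.89 0.12 0 0 0.45; 1 0.05 -0.9 0.12 0 0.01 0.45; 1 -0.03 -0.9 0.12 -0.01 0 0.44; 1 -0.1 -0.89 0.12 0 0 0.45
1 0 0 0.57 0 0 0; 1 0 0 0.57 0 0 0; 1 0 0 0.57 0 0 0; 1 0 0 0.57 0 0 0
```

Call:
send_rows(
  steps="1 0.61 -0.65 0.12 0 0 0.45; 1 0.56 -0.71 0.12 0 0 0.45; 1 0.51 -0.74 0.12 0 0 0.45; 1 0.44 -0.78 0.12 0 0 0.44; 1 0.38 -0.81 0.12 0 0 0.45; 1 0.32 -0.84 0.12 0 0 0.45; 1 0.25 -0.86 0.12 0 0 0.45; 1 0.18 -0.87 0.13 0 0 0.45; 1 0.11 -0.89 0.12 0 0 0.45; 1 0.05 -0.9 0.12 0 0.01 0.45; 1 -0.03 -0.9 0.12 -0.01 0 0.44; 1 -0.1 -0.89 0.12 0 0 0.45",
  force=40,
)

```text
t: 1.6
tool_pos: [427.5, -79.6, 149.8]
orientation: [3.015, -0.876, 0.002]
force: [0.5, -0.6, 0.1]
grip_width: 87.9
grasp_force: 0.0
```

```bash
python3 -c "
from h import *
from cell import readout
s=readout.sense();print(s['t'],s['tool_pos'],s['joints'])
b=plan(np.array([427,-80.7,36.]),Rdown(yaw),4,1)
"
```

```text
1.6 [427.54004162 -79.63663107 149.84592389] [ 0.28092112  0.18850774 -0.23505964  2.1082105   0.0611046   0.84988906
 -2.12707225]
1 0 0.01 0.57 0 0 0; 1 0 0 0.57 0 -0.01 -0.01; 1 0 0.01 0.57 0.01 0 0; 1 0 0 0.57 0 0 0
```

Call:
send_rows(
  steps="1 0 0.01 0.57 0 0 0; 1 0 0.01 0.57 0 0 0; 1 0 0 0.57 0 0 0; 1 0 0 0.57 0 0 0; 0 0 0 0 0 0 0; 0 0 0 0 0 0 0; 0 0 0 0 0 0 0; 0 0 0 0 0 0 0; 0 0 0 0 0 0 0",
)

```text
t: 2.72
tool_pos: [427.4, -82.4, 37.0]
orientation: [3.016, -0.873, 0.005]
force: [-1.4, -0.2, 7.9]
grip_width: 55.6
grasp_force: 40.0
```

```bash
python3 -c "
from h import *
a=plan(np.array([427,-80.7,180.]),Rdown(yaw),4,0)
# pre-insert pose: spacer origin 125 mm up axle => TCP 161 up the axle
b=plan(ORG+AX@[0,0,120+36.],RT,6,0,a)
print(ORG+AX@[0,0,156.])
"
```

```text
0 0 -0.01 -0.71 0 -0.01 0; 0 -0.01 0 -0.72 0 0 0; 0 0 -0.01 -0.71 0 -0.01 0; 0 -0.01 0 -0.72 0.01 0 0
0 0.52 0.25 -0.1 0 0.5 0; 0 0.53 0.25 -0.05 0 0.5 0; 0 0.53 0.25 -0.01 0 0.5 0; 0 0.53 0.25 0.03 0 0.5 0; 0 0.52 0.25 0.09 0 0.5 0; 0 0.52 0.25 0.13 0 0.5 0
[ 518.96957701 -227.72051675  210.09996299]
```

Call:
send_rows(
  steps="0 0 0 -0.3 0 0 0; 0 0 0 -0.8 0 0 0; 0 0 0 -0.9 0 0 0; 0 0 0 -0.86 0 0 0; 0 0.52 0.25 -0.1 0 0.5 0; 0 0.53 0.25 -0.05 0 0.5 0; 0 0.53 0.25 -0.01 0 0.5 0; 0 0.53 0.25 0.03 0 0.5 0; 0 0.52 0.25 0.09 0 0.5 0; 0 0.52 0.25 0.13 0 0.5 0; 0 0 0 0 0 0 0",
)

```text
t: 4.1
tool_pos: [517.6, -229.3, 209.0]
orientation: [2.786, -0.807, 0.746]
force: [-0.9, 0.2, -3.0]
grip_width: 55.5
grasp_force: 40.0
```

Run:
```python
from h import *
from cell import readout,viewer
s=readout.sense();Rc=R.from_rotvec(s['orientation']).as_matrix();print(s['t'],s['tool_pos'],s['joints'].round(2),s['force'].round(1),s['grip_width'])
print("TCP in axle frame",(AX.T@(s['tool_pos']-ORG)).round(1),"rot err",np.degrees(R.from_matrix(Rc.T@RT).as_rotvec()).round(2))
ims=[]
for n in("top","side"):
    c=viewer.camera(n); np.savez(f"{n}1.npz",**c); K=c["K"];T=c["world_from_camera"]
    q=T[:3,:3].T@(ORG+AX@[0,0,120]-T[:3,3]); u,v=K[0,0]*q[0]/-q[2]+K[0,2],-K[1,1]*q[1]/-q[2]+K[1,2]
    u,v=int(u),int(v); a=c["image"][v-60:v+70,u-65:u+65,::-1]; print(n,u,v)
    ims.append(cv2.resize(a,(400,400),interpolation=cv2.INTER_CUBIC))
cv2.imwrite("pics/s1.png",np.hstack(ims))
```

```text
4.1 [ 517.63040779 -229.2808237   208.96893147] [ 0.34  0.09 -0.12  2.19  0.48  0.4  -2.32] [-0.9  0.2 -3. ] 55.544013358542216
TCP in axle frame [ -0.8  -2.  155.2] rot err [ 0.14 -0.02  0.02]
top 283 188
side 268 144
```

View pics/s1.png

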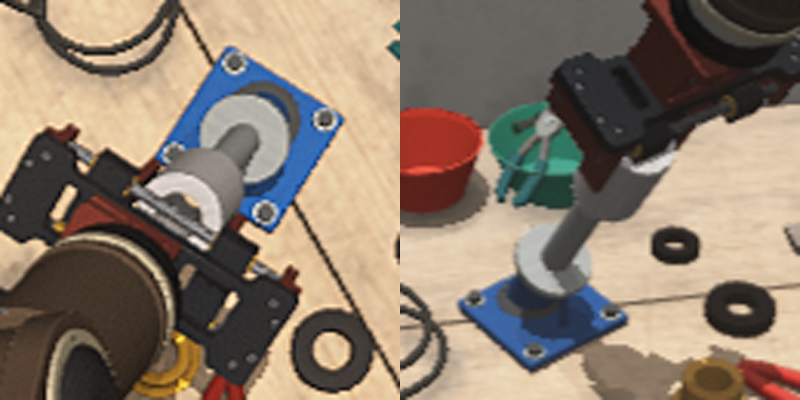

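The crops show the spacer held just past the axle tip and roughly in line with it. The left crop (top view) has the spacer at (190,185) and the axle at (240,145). The right crop (side view) has the spacer at (625,190) and the axle at (575,240). I'll measure the offset between the two axes in each camera with fixed-radius cylinder fits.

```bash
cat >> h.py <<'E'
def cyl(c,lo,hi,r,tol=6,guess=(0,0),colour=None,free=False):
    "centre (axle xy) of a cylinder of radius r seen between axial lo..hi"
    A=(cloud(c)-ORG)@AX; x,y,z=A[...,0],A[...,1],A[...,2]
    g=np.array(guess,float)
    base=(z>lo)&(z<hi)
    if colour is not None: base&=colour(cv2.cvtColor(c["image"],cv2.COLOR_RGB2HSV))
    for _ in range(4):
        m=base&(abs(np.hypot(x-g[0],y-g[1])-r)<tol)
        Q=A[m]; q=least_squares(lambda q:np.hypot(Q[:,0]-q[0],Q[:,1]-q[1])-r,g,loss="soft_l1").x; g=q
    e=np.hypot(Q[:,0]-g[0],Q[:,1]-g[1])-r
    return g.round(1),len(Q),np.abs(e).mean().round(2)
grey=lambda h:(h[...,1]<50)&(h[...,2]>60)
E
python3 - <<'E'
from h import *
for n in("top","side"):
    for k in "01":
        c=dict(np.load(f"{n}{k}.npz")); print(n,k,"axle lo",cyl(c,20,60,13),"hi",cyl(c,55,90,13))
        if k=="1":
            print("spacer",cyl(c,123,155,28,colour=grey),cyl(c,123,140,28,colour=grey))
            A=(cloud(c)-ORG)@AX; z=A[...,2]; m=(np.hypot(A[...,0],A[...,1])<32)&(z>-10)&(z<12)&(np.hypot(A[...,0],A[...,1])>18)&grey(cv2.cvtColor(c["image"],cv2.COLOR_RGB2HSV))
            Q=A[m]; co,*_=np.linalg.lstsq(np.c_[Q[:,:2],np.ones(len(Q))],Q[:,2],rcond=None); print("seat z",np.median(Q[:,2]),len(Q),"slopes",co.round(3))
E
```

```text
top 0 axle lo (array([ 2.9, -0.8]), 69, np.float64(0.42)) hi (array([ 3. , -0.9]), 67, np.float64(0.44))
top 1 axle lo (array([ 3. , -0.8]), 67, np.float64(0.4)) hi (array([ 3.1, -0.8]), 47, np.float64(0.38))
spacer (array([-0.3, -0.4]), 142, np.float64(0.39)) (array([-0.4, -0.4]), 67, np.float64(0.34))
seat z -0.69195733867855 299 slopes [ 0.011  0.005 -0.77 ]
side 0 axle lo (array([ 1.7, -1.1]), 92, np.float64(0.52)) hi (array([ 1.7, -1.6]), 91, np.float64(0.71))
side 1 axle lo (array([ 1.7, -1.4]), 96, np.float64(0.64)) hi (array([ 1.6, -1.4]), 84, np.float64(0.64))
spacer (array([-1.8, -0.2]), 164, np.float64(0.56)) (array([-1.9, -0.2]), 104, np.float64(0.57))
seat z -2.0228121328258535 232 slopes [ 0.009 -0.004 -1.966]
```

Call:
send_rows(
  steps="0 0.07 0.02 0 0 0 0; 0 0 0 0.2 0 0 0; 0 0 0 0.2 0 0 0; 0 0 0 0.3 0 0 0; 0 0 0 0.3 0 0 0; 0 0 0 0 0 0 0",
)

```text
t: 4.95
tool_pos: [541.7, -244.5, 166.1]
orientation: [2.788, -0.805, 0.744]
force: [-0.1, 0.6, -3.0]
grip_width: 55.6
grasp_force: 40.0
```

```bash
cat > st.py <<'E'
from h import *
from cell import readout
s=readout.sense();Rc=R.from_rotvec(s['orientation']).as_matrix()
print(s['t'],"axle-frame TCP",(AX.T@(s['tool_pos']-ORG)).round(2),"F axle",(AX.T@s['force']).round(1),"M",(AX.T@s['wrist_torque']).round(2),"rot err",np.degrees(R.from_matrix(Rc.T@RT).as_rotvec()).round(2))
E
python3 st.py
```

```text
4.95 axle-frame TCP [  2.4   -1.99 103.83] F axle [-1.9  0.5 -2.3] M [ 0.07  0.76 -0.06] rot err [0.1  0.06 0.11]
```

Call:
send_rows(
  steps="0 0 0 0.25 0 0 0; 0 0 0 0.3 0 0 0; 0 0 0 0.3 0 0 0; 0 0 0 0.25 0 0 0; 0 0 0 0.12 0 0 0; 0 0 0 0 0 0 0",
)

```text
t: 5.7
tool_pos: [568.0, -260.9, 114.9]
orientation: [2.787, -0.805, 0.748]
force: [-0.2, -0.1, -2.6]
grip_width: 55.7
grasp_force: 40.0
```

```bash
python3 st.py
```

```text
5.7 axle-frame TCP [ 3.65 -1.83 43.94] F axle [-1.4 -0.2 -2.2] M [ 0.06  0.81 -0.03] rot err [ 0.06 -0.08  0.09]
```

Call:
send_rows(
  steps="0 0 0 0.06 0 0 0; 0 0 0 0.04 0 0 0; 0 0 0 0.02 0 0 0; 0 0 0 0.02 0 0 0; 0 0 0 0 0 0 0",
)

```text
t: 6.32
tool_pos: [571.0, -262.9, 109.2]
orientation: [2.787, -0.805, 0.749]
force: [-1.4, 0.7, -2.9]
grip_width: 55.2
grasp_force: 40.0
```

```bash
python3 st.py
```

```text
6.325 axle-frame TCP [ 3.94 -1.91 37.26] F axle [-2.8 -0.2 -1.8] M [ 0.06  0.78 -0.06] rot err [ 0.05 -0.11  0.07]
```

Call:
send_rows(
  steps="0 0 0 0.02 0 0 0; 0 0 0 0.02 0 0 0; 0 0 0 0 0 0 0",
)

```text
t: 6.7
tool_pos: [571.7, -263.3, 107.9]
orientation: [2.786, -0.806, 0.749]
force: [-5.4, 2.9, 3.8]
grip_width: 55.6
grasp_force: 40.0
```

```bash
python3 st.py
```

```text
6.7 axle-frame TCP [ 3.95 -1.95 35.7 ] F axle [-3.4 -0.4  6.4] M [ 0.04  1.06 -0.03] rot err [ 0.05 -0.13  0.07]
```

Call:
send_rows(
  steps="0 0 0 0.01 0 0 0; 0 0 0 0 0 0 0; 0.75 0 0 0 0 0 0; 1 0 0 0 0 0 0; 1 0 0 0 0 0 0; 1 0 0 -0.3 0 0 0; 1 0 0 -0.8 0 0 0; 1 0 0 -1 0 0 0; 1 0 0 -0.8 0 0 0",
)

```text
t: 7.82
tool_pos: [510.1, -224.2, 234.0]
orientation: [2.787, -0.805, 0.75]
force: [-0.6, -1.0, 0.2]
grip_width: 87.7
grasp_force: 0.0
```

```bash
cat > look.py <<'E'
import sys
from h import *
from cell import viewer
def look(tag,center,half=60):
    ims=[]
    for n in("top","side"):
        c=viewer.camera(n); np.savez(f"{n}{tag}.npz",**c); K=c["K"];T=c["world_from_camera"]
        q=T[:3,:3].T@(center-T[:3,3]); u,v=int(K[0,0]*q[0]/-q[2]+K[0,2]),int(-K[1,1]*q[1]/-q[2]+K[1,2])
        ims.append(cv2.resize(c["image"][v-half:v+half,u-half:u+half,::-1],(400,400),interpolation=cv2.INTER_CUBIC))
    cv2.imwrite(f"pics/{tag}.png",np.hstack(ims))
def face(c,z0,r0,r1,cen=(2.5,-1),tol=6):
    A=(cloud(c)-ORG)@AX; r=np.hypot(A[...,0]-cen[0],A[...,1]-cen[1]); m=(r>r0)&(r<r1)&(abs(A[...,2]-z0)<tol)
    Q=A[m]
    for _ in range(3):
        co=np.linalg.lstsq(np.c_[Q[:,:2],np.ones(len(Q))],Q[:,2],rcond=None)[0]; e=Q@[-co[0],-co[1],1]-co[2]; Q=Q[abs(e)<max(1,2*e.std())]
    return len(Q),np.median(Q[:,2]).round(1),np.degrees(co[:2]).round(1)
E
python3 - <<'E'
from look import *
look("2",ORG+AX@[0,0,60])
for n in("top","side"):
    c=dict(np.load(f"{n}2.npz")); print(n,"spacer top (n,z,tilt deg)",face(c,69,16,26),"side wall",cyl(c,5,60,28,guess=(2,-1),colour=grey))
E
python3 st.py
python3 -c "
from h import *
# clearance beneath washer fingers
c=dict(np.load('top0.npz'));P=cloud(c)
for nm,cx,cy,ys in(('washer',436.8,-342.5,(-32.3,)),('bush',431.2,-209.7,(-32.3,-60,0,20,40,60,90))):
  for y in ys:
    d=np.array([-np.sin(np.radians(y)),np.cos(np.radians(y))]);o=[]
    for s in(1,-1):
      q=P-[cx,cy,0];a=s*(q[...,0]*d[0]+q[...,1]*d[1]);b=q[...,0]*d[1]-q[...,1]*d[0]
      m=(a>36)&(a<62)&(abs(b)<16);o.append(np.nanmax(P[m][:,2]).round(0))
    print(nm,y,o)
"
```

```text
top spacer top (n,z,tilt deg) (222, np.float64(69.7), array([0.1, 0.8])) side wall (array([ 0.9, -0.4]), 183, np.float64(0.42))
side spacer top (n,z,tilt deg) (122, np.float64(68.1), array([-0.2,  0.1])) side wall (array([-0.5, -1. ]), 266, np.float64(0.62))
7.925 axle-frame TCP [  6.21  -1.3  183.23] F axle [-0.6 -0.3  0.1] M [ 0.06  0.44 -0.02] rot err [-0.03 -0.47  0.03]
washer -32.3 [np.float64(6.0), np.float64(4.0)]
bush -32.3 [np.float64(6.0), np.float64(19.0)]
bush -60 [np.float64(7.0), np.float64(17.0)]
bush 0 [np.float64(5.0), np.float64(17.0)]
bush 20 [np.float64(5.0), np.float64(6.0)]
bush 40 [np.float64(5.0), np.float64(7.0)]
bush 60 [np.float64(5.0), np.float64(7.0)]
bush 90 [np.float64(6.0), np.float64(5.0)]
```

View pics/2.png

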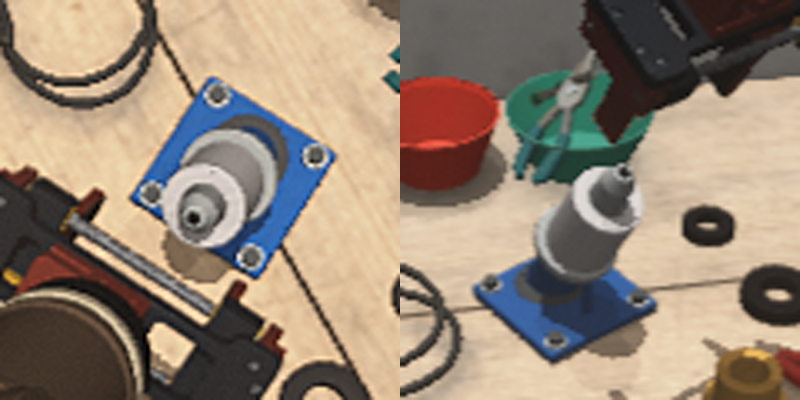

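The spacer is threaded and seated squarely, with its face at about 69 mm and the tilt under 1°. The left crop shows the spacer face at (205,205), and the right crop shows the spacer on its seat at (590,230). Next, the washer.

```bash
python3 -c "
from h import *
a=plan(np.array([436.8,-342.5,100.]),Rdown(yaw),6,1)
b=plan(np.array([436.8,-342.5,4.]),Rdown(yaw),3,1,a)
"
```

```text
1 -0.23 0.47 0.39 0 -0.51 0; 1 -0.2 0.46 0.42 0 -0.51 0; 1 -0.15 0.47 0.42 0 -0.5 0; 1 -0.12 0.46 0.44 0 -0.51 0; 1 -0.08 0.47 0.45 0 -0.51 0; 1 -0.04 0.46 0.46 0 -0.51 0
1 0 0 0.64 0 0 0; 1 0 0 0.64 0 0 0; 1 0 0 0.64 0 0 0
```

Call:
send_rows(
  steps="1 -0.23 0.47 0.39 0 -0.51 0; 1 -0.2 0.46 0.42 0 -0.51 0; 1 -0.15 0.47 0.42 0 -0.5 0; 1 -0.12 0.46 0.44 0 -0.51 0; 1 -0.08 0.47 0.45 0 -0.51 0; 1 -0.04 0.46 0.46 0 -0.51 0; 1 0 0 0.6 0 0 0; 1 0 0 0.5 0 0 0; 1 0 0 0.4 0 0 0; 1 0 0 0 0 0 0",
)

```text
t: 9.18
tool_pos: [433.7, -341.6, 18.3]
orientation: [-3.017, 0.873, 0.018]
force: [-0.6, 0.9, 0.2]
grip_width: 87.9
grasp_force: 0.0
```

```bash
python3 -c "
from h import *
from cell import readout
s=readout.sense();print(s['tool_pos'])
b=plan(np.array([436.8,-342.5,4.]),Rdown(yaw),1,1)
"
```

```text
[ 433.67083759 -341.5841749    18.32544097]
1 0.07 -0.02 0.29 0.01 0.06 0
```

Call:
send_rows(
  steps="1 0.07 -0.02 0.15 0 0.06 0; 1 0 0 0.14 0 0 0; 1 0 0 0 0 0 0; 0 0 0 0 0 0 0; 0 0 0 0 0 0 0; 0 0 0 0 0 0 0; 0 0 0 0 0 0 0; 0 0 0 0 0 0 0",
  force=30,
)

```text
t: 10.18
tool_pos: [438.5, -343.6, 6.5]
orientation: [3.015, -0.873, 0.005]
force: [-2.0, -0.0, 3.1]
grip_width: 62.2
grasp_force: 30.0
```

```bash
python3 -c "
from h import *
from cell import readout
s=readout.sense();print(s['tool_pos'],s['force'])
a=plan(s['tool_pos']+[0,0,140],Rdown(yaw),4,0)
# washer origin 118 up -> TCP
b=plan(ORG+AX@[2.5,-2,125.],RT,6,0,a)
"
```

```text
[ 438.4789248  -343.56102882    6.52821605] [-1.99991478e+00 -2.14832716e-03  3.05040827e+00]
0 0 0 -0.7 0 -0.01 0; 0 0 0 -0.7 0 0 0; 0 0.01 0 -0.7 0.01 -0.01 0; 0 0 0 -0.7 0 0 0
0 0.08 -0.46 -0.13 0 0.5 0; 0 0.09 -0.46 -0.12 0 0.5 0; 0 0.1 -0.47 -0.11 0 0.5 0; 0 0.11 -0.46 -0.1 0 0.5 0; 0 0.11 -0.46 -0.09 0 0.5 0; 0 0.13 -0.46 -0.08 0 0.5 0
```

Call:
send_rows(
  steps="0 0 0 -0.3 0 0 0; 0 0 0 -0.8 0 0 0; 0 0 0 -0.9 0 0 0; 0 0 0 -0.8 0 0 0; 0 0 0 -0.6 0 0 0; 0 0 0 0 0 0 0",
)

```text
t: 10.92
tool_pos: [439.4, -343.2, 179.1]
orientation: [3.014, -0.872, 0.013]
force: [0.4, 0.3, -1.4]
grip_width: 62.1
grasp_force: 30.0
```

Run:
```python
from look import *
from cell import readout
s=readout.sense();print(s['tool_pos'],s['force'],s['grip_width'])
b=plan(ORG+AX@[2.5,-2,128.],RT,6,0)
look("3",s['tool_pos'],45)
for n in("top","side"):
    c=dict(np.load(f"{n}3.npz")); P=cloud(c)-s['tool_pos']; h=cv2.cvtColor(c["image"],cv2.COLOR_RGB2HSV)
    m=(np.hypot(P[...,0],P[...,1])<36)&(abs(P[...,2])<14); Q=P[m]; print(n,len(Q),np.percentile(Q[:,2],[5,50,95]).round(1),Q.min(0).round(1),Q.max(0).round(1))
```

```text
[ 439.38491418 -343.2080469   179.14372752] [ 0.4008767   0.34106762 -1.37196482] 62.07722724660468
0 0.07 -0.46 -0.03 0 0.49 0; 0 0.08 -0.46 -0.02 0 0.49 0; 0 0.07 -0.46 -0.01 0 0.49 0; 0 0.08 -0.46 -0.01 0 0.5 0; 0 0.08 -0.46 0 0 0.49 0.01; 0 0.08 -0.46 0.01 0.01 0.49 0
top 6 [-0.4  7.  10.5] [-6.6 29.3 -1.2] [-2.3 32.6 10.8]
side 304 [-7.1  3.4  7.9] [-32.4 -30.1 -10. ] [15.8 35.5 13.2]
```

View pics/3.png

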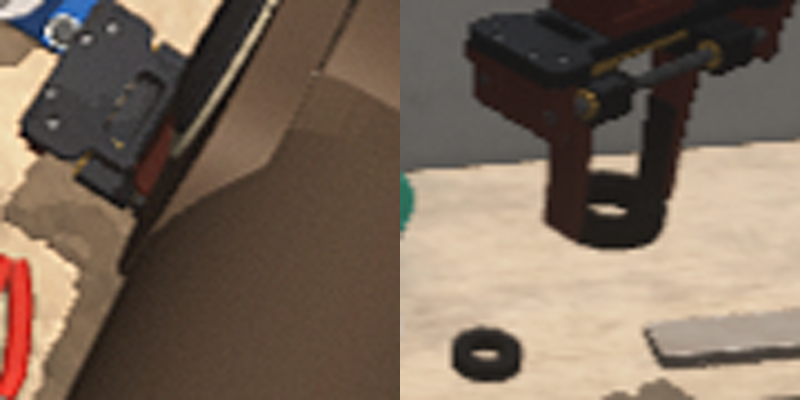

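The right crop shows the washer held level between the fingertips at about (615,215). The top view is hidden by the arm.

Call:
send_rows(
  steps="0 0.07 -0.46 -0.03 0 0.49 0; 0 0.08 -0.46 -0.02 0 0.49 0; 0 0.07 -0.46 -0.01 0 0.49 0; 0 0.08 -0.46 -0.01 0 0.5 0; 0 0.08 -0.46 0 0 0.49 0; 0 0.08 -0.46 0.01 0 0.49 0; 0 0 0 0 0 0 0",
)

```text
t: 11.9
tool_pos: [529.6, -234.5, 181.8]
orientation: [2.795, -0.799, 0.735]
force: [-0.9, -0.2, -1.1]
grip_width: 62.1
grasp_force: 30.0
```

```bash
python3 st.py
python3 - <<'E'
from look import *
look("4",ORG+AX@[0,0,120],45)
from cell import readout
s=readout.sense(); t=AX.T@(s['tool_pos']-ORG)
for n in("top","side"):
    c=dict(np.load(f"{n}4.npz")); A=(cloud(c)-ORG)@AX; h=cv2.cvtColor(c["image"],cv2.COLOR_RGB2HSV)
    print(n,"axle",cyl(c,72,90,13,guess=(2,-1)), "tip max",np.nanmax(A[(np.hypot(A[...,0]-2,A[...,1]+1)<10)&(A[...,2]<112)][:,2]))
    dark=lambda h:(h[...,2]<70)
    for lo,hi in((-8,9),(-5,6)): print("washer rim",cyl(c,t[2]+lo,t[2]+hi,32,guess=(2,-1),tol=5,colour=dark))
    print("faces",face(c,t[2]+8,17,30),face(c,t[2]-6,17,30))
E
```

```text
11.9 axle-frame TCP [-3.2100e+00 -2.0000e-02  1.2517e+02] F axle [-1.1 -0.6 -0.7] M [ 0.05  0.68 -0.05] rot err [-0.04  0.5   0.37]
top axle (array([3.3, 0. ]), 15, np.float64(0.99)) tip max 105.91768977347209
washer rim (array([-4.9,  0.1]), 160, np.float64(2.06))
washer rim (array([-3.3,  1.7]), 58, np.float64(1.24))
faces (259, np.float64(132.9), array([-1.6,  0.5])) (16, np.float64(123.4), array([-1.1, -1.5]))
side axle (array([ 1.3, -1.5]), 33, np.float64(0.56)) tip max 103.15938536679548
washer rim (array([-0.2,  2. ]), 127, np.float64(1.86))
washer rim (array([-1.6,  1. ]), 60, np.float64(1.13))
faces (75, np.float64(132.2), array([-3.1, -0.1])) (4, np.float64(121.9), array([ 85. , 120.2]))
```

View pics/4.png

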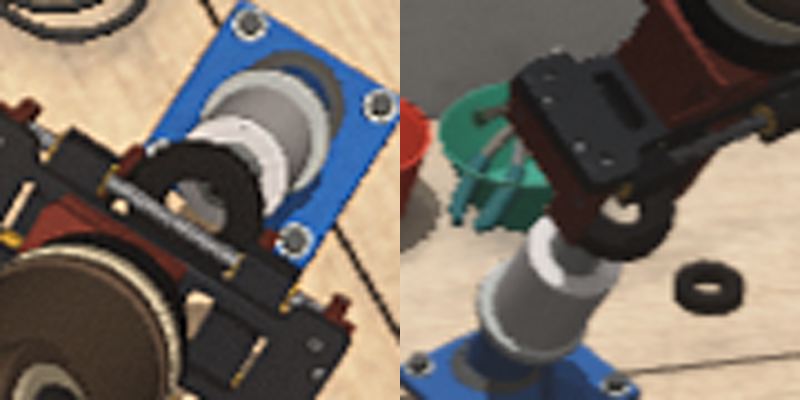

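The left crop shows the washer ring at (200,205), just off the axle tip and shifted in -x. The right crop shows it at (625,215). I'll refine its centre from the rim and bore points, leaving out the fingers.

Run:
```python
from h import *
zf=132.5
for n,f in(("top",133.1),("side",132.0)):
    c=dict(np.load(f"{n}4.npz")); A=(cloud(c)-ORG)@AX; h=cv2.cvtColor(c["image"],cv2.COLOR_RGB2HSV)
    T=c["world_from_camera"];K=c["K"];o=AX.T@(T[:3,3]-ORG)
    v,u=np.mgrid[:384,:512]; d=np.stack([(u-K[0,2])/K[0,0],-(v-K[1,2])/K[1,1],-np.ones(u.shape)],-1)@T[:3,:3].T@AX
    B=o+d*((f-o[2])/d[...,2])[...,None]   # pixel rays on the washer's top-face plane
    near=np.hypot(B[...,0]+3,B[...,1])<42
    face=near&(abs(A[...,2]-f)<3.5)
    # bore: pixels on face plane near centre seen deeper than the face
    hole=(np.hypot(B[...,0]+3,B[...,1])<19)&(A[...,2]<f-3.5)
    k,_=cv2.findContours(hole.astype(np.uint8),cv2.RETR_EXTERNAL,cv2.CHAIN_APPROX_NONE); k=max(k,key=cv2.contourArea)[:,0]
    E=B[k[:,1],k[:,0]][:,:2]; print(n,"hole",len(E),[x.round(1) for x in circ(E)],E.min(0).round(1),E.max(0).round(1))
    q=face&(abs(B[...,1])<24); Q=B[q]; print("face x range by y",[(y,Q[abs(Q[:,1]-y)<3][:,0].min().round(1),Q[abs(Q[:,1]-y)<3][:,0].max().round(1)) for y in(-18,-12,-6,0,6,12,18) if (abs(Q[:,1]-y)<3).any()])
    r=(A[...,2]>119)&(A[...,2]<131)&(abs(A[...,1])<20)&(abs(abs(A[...,0]+3)-31)<7)&(h[...,2]<80)
    for s in(1,-1):
        Q=A[r&(s*(A[...,0]+3)>0)]; 
        if len(Q)>5: print("rim side",s,len(Q),"xc",np.percentile(Q[:,0]-s*np.sqrt(32**2-(Q[:,1]-.5)**2),[10,50,90]).round(1))
```

```text
top hole 33 [array([ 1.9,  1.5, 11.8]), np.float64(1.6)] [ -6.1 -12.9] [13.3 16. ]
face x range by y [(-18, np.float64(-20.2), np.float64(24.8)), (-12, np.float64(-20.1), np.float64(26.1)), (-6, np.float64(-20.0), np.float64(29.7)), (0, np.float64(-20.5), np.float64(29.8)), (6, np.float64(-20.4), np.float64(29.9)), (12, np.float64(-20.3), np.float64(27.6)), (18, np.float64(-19.7), np.float64(26.0))]
rim side 1 29 xc [-4.4 -3.1 -2.5]
side hole 22 [array([-9.4,  1.3,  8.3]), np.float64(2.1)] [-18.2 -10.8] [-2.5 13. ]
face x range by y [(-18, np.float64(-30.4), np.float64(-9.9)), (-12, np.float64(-31.6), np.float64(-10.1)), (-6, np.float64(-33.9), np.float64(-15.8)), (0, np.float64(-35.1), np.float64(-19.2)), (6, np.float64(-35.3), np.float64(-17.5)), (12, np.float64(-33.3), np.float64(-9.3)), (18, np.float64(-31.3), np.float64(-8.4))]
rim side -1 26 xc [-2.9 -2.4 -1.1]
```

Call:
send_rows(
  steps="0 0.1 0.05 0 0 0.1 0; 0 0 0 0.1 0 0 0; 0 0 0 0.2 0 0 0; 0 0 0 0.1 0 0 0; 0 0 0 0 0 0 0",
)

```text
t: 12.62
tool_pos: [541.3, -247.7, 168.6]
orientation: [2.781, -0.804, 0.761]
force: [-0.2, 0.7, -1.7]
grip_width: 62.2
grasp_force: 30.0
```

```bash
python3 st.py
```

```text
12.625 axle-frame TCP [  4.8   -4.99 105.25] F axle [-1.3  0.5 -1.2] M [0.02 0.6  0.01] rot err [ 0.08 -0.64  0.08]
```

Call:
send_rows(
  steps="0 -0.06 -0.05 0 0 0 0; 0 0 0 0 0 0 0",
)

```text
t: 12.88
tool_pos: [540.5, -243.7, 167.8]
orientation: [2.781, -0.803, 0.763]
force: [-0.2, -0.6, -1.1]
grip_width: 62.2
grasp_force: 30.0
```

```bash
python3 st.py
python3 - <<'E'
from look import *
look("5",ORG+AX@[0,0,110],40)
for n,f in(("top",112.5),("side",111.5)):
    c=dict(np.load(f"{n}5.npz")); A=(cloud(c)-ORG)@AX; h=cv2.cvtColor(c["image"],cv2.COLOR_RGB2HSV)
    for s in(1,-1):
        r=(A[...,2]>97)&(A[...,2]<111)&(abs(A[...,1])<20)&(abs(abs(A[...,0])-31)<7)&(h[...,2]<80)
        Q=A[r&(s*(A[...,0]+3)>0)]
        if len(Q)>5: print(n,"rim side",s,len(Q),"xc",np.percentile(Q[:,0]-s*np.sqrt(32**2-(Q[:,1]-.5)**2),[10,50,90]).round(1))
    print("face",face(c,f,17,30))
E
```

```text
12.875 axle-frame TCP [  2.04  -1.94 106.03] F axle [-0.4 -0.6 -1. ] M [ 0.01  0.67 -0.07] rot err [ 0.03 -0.71  0.1 ]
top rim side 1 22 xc [1.5 2.5 3.4]
face (255, np.float64(114.4), array([0.3, 0.2]))
side rim side -1 19 xc [1.2 1.8 3.7]
face (97, np.float64(112.8), array([ 0.7, -0.2]))
```

View pics/5.png

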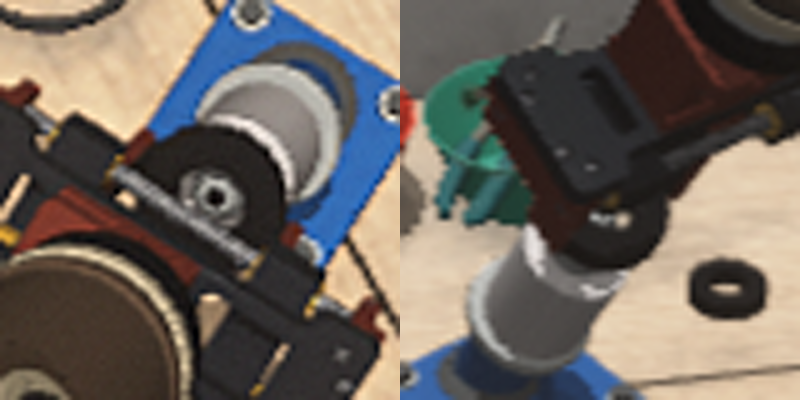

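The washer bore is centred on the axle tip, at (212,195) in the left crop, and its tilt is under 1°.

Call:
send_rows(
  steps="0 0 0 0.12 0 0 0; 0 0 0 0.15 0 0 0; 0 0 0 0.15 0 0 0; 0 0 0 0.1 0 0 0; 0 0 0 0 0 0 0",
)

```text
t: 13.6
tool_pos: [551.7, -251.3, 144.8]
orientation: [2.781, -0.803, 0.761]
force: [-0.9, 0.1, -1.4]
grip_width: 62.6
grasp_force: 30.0
```

```bash
python3 st.py
```

```text
13.6 axle-frame TCP [ 2.2  -2.41 79.32] F axle [-1.4 -0.4 -0.8] M [ 0.08  0.68 -0.06] rot err [ 0.07 -0.65  0.09]
```

Call:
send_rows(
  steps="0 0 0 0.03 0 0 0; 0 0 0 0.02 0 0 0; 0 0 0 0.02 0 0 0; 0 0 0 0.01 0 0 0; 0 0 0 0 0 0 0",
)

```text
t: 14.22
tool_pos: [553.5, -252.4, 142.1]
orientation: [2.78, -0.804, 0.763]
force: [0.4, 0.4, -1.2]
grip_width: 61.7
grasp_force: 30.0
```

```bash
python3 st.py
```

```text
14.225 axle-frame TCP [ 2.7  -2.42 75.89] F axle [-0.5  0.6 -1.1] M [-0.03  0.66  0.01] rot err [ 0.05 -0.71  0.07]
```

Call:
send_rows(
  steps="0 0 0 0.02 0 0 0; 0 0 0 0.01 0 0 0; 0 0 0 0 0 0 0",
)

```text
t: 14.6
tool_pos: [554.0, -252.7, 141.4]
orientation: [2.78, -0.804, 0.764]
force: [-6.7, 3.1, 8.5]
grip_width: 61.9
grasp_force: 30.0
```

```bash
python3 st.py
```

```text
14.6 axle-frame TCP [ 2.88 -2.39 75.03] F axle [-2.1 -0.9 11.1] M [-0.05  1.14 -0.03] rot err [ 0.05 -0.75  0.07]
```

Call:
send_rows(
  steps="0.8 0 0 0 0 0 0; 1 0 0 0 0 0 0; 1 0 0 0 0 0 0; 1 0 0 -0.3 0 0 0; 1 0 0 -0.8 0 0 0; 1 0 0 -0.9 0 0 0; 1 0 0 0 0 0 0",
)

```text
t: 15.48
tool_pos: [511.7, -225.4, 230.1]
orientation: [2.778, -0.804, 0.771]
force: [-0.1, -0.7, -0.6]
grip_width: 87.9
grasp_force: 0.0
```

Run:
```python
from look import *
look("6",ORG+AX@[0,0,60])
from cell import readout
s=readout.sense();print(s['t'],s['tool_pos'],s['joints'].round(2))
for n in("top","side"):
    c=dict(np.load(f"{n}6.npz")); print(n,"washer top",face(c,83,17,30),"spacer",cyl(c,5,60,28,guess=(1,-1),colour=grey),"bushing",end=" ")
    P=cloud(c); d=np.hypot(P[...,0]-431.2,P[...,1]+209.7); m=(abs(P[...,2]-40)<5)&(d<50)
    k,_=cv2.findContours(m.astype(np.uint8),cv2.RETR_EXTERNAL,cv2.CHAIN_APPROX_NONE); k=max(k,key=cv2.contourArea)[:,0]; print([x.round(1) for x in circ(ray(c,k,40)[:,:2])])
Ry=Rdown(np.radians(30)); a=plan(np.array([431.2,-209.7,110.]),Ry,8,1)
```

```text
15.575 [ 511.12580112 -225.80933739  227.05941566] [ 0.36  0.05 -0.14  2.2   0.46  0.43 -2.29]
top washer top (352, np.float64(83.4), array([0.2, 0.3])) spacer (array([ 1. , -0.4]), 171, np.float64(0.41)) bushing [array([ 425.4, -215.3,   16.4]), np.float64(2.6)]
side washer top (222, np.float64(81.9), array([ 0.9, -0.1])) spacer (array([-0.4, -0.8]), 257, np.float64(0.62)) bushing [array([ 430.7, -207.6,   24.3]), np.float64(0.8)]
1 -0.31 0.07 0.15 0.21 -0.35 -0.76; 1 -0.31 0.04 0.18 0.21 -0.34 -0.76; 1 -0.31 0 0.18 0.21 -0.35 -0.76; 1 -0.29 -0.03 0.21 0.21 -0.34 -0.76; 1 -0.27 -0.06 0.23 0.21 -0.35 -0.75; 1 -0.24 -0.08 0.24 0.21 -0.34 -0.76; 1 -0.22 -0.1 0.26 0.21 -0.35 -0.76; 1 -0.19 -0.13 0.28 0.21 -0.34 -0.76
```

View pics/6.png

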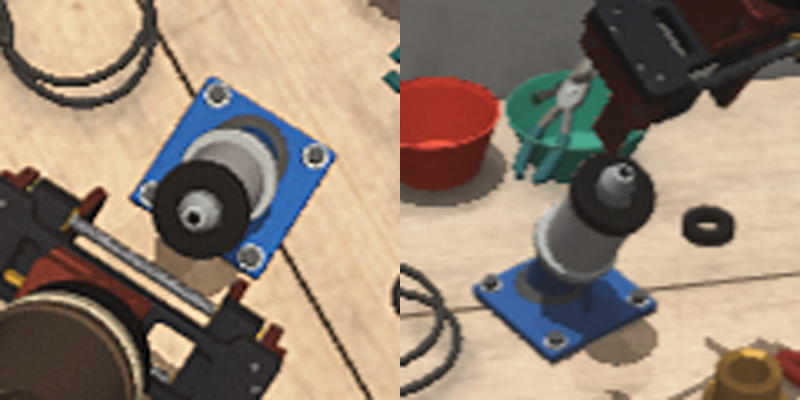

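The washer sits flat on the spacer, with its face at about 82.7 mm (spacer face 68.9 + 13.8). It is at (205,212) in the left crop and (615,190) in the right. The bushing is untouched. I go to it with a yaw that clears the pliers.

Call:
send_rows(
  steps="1 -0.31 0.07 0.15 0.21 -0.35 -0.76; 1 -0.31 0.04 0.18 0.21 -0.34 -0.76; 1 -0.31 0 0.18 0.21 -0.35 -0.76; 1 -0.29 -0.03 0.21 0.21 -0.34 -0.76; 1 -0.27 -0.06 0.23 0.21 -0.35 -0.75; 1 -0.24 -0.08 0.24 0.21 -0.34 -0.76; 1 -0.22 -0.1 0.26 0.21 -0.35 -0.76; 1 -0.19 -0.13 0.28 0.21 -0.34 -0.76; 1 0 0 0 0 0 0; 1 0 0 0 0 0 0",
  force=40,
)

```text
t: 16.82
tool_pos: [434.7, -208.1, 111.3]
orientation: [3.045, 0.759, 0.021]
force: [0.3, 1.2, -0.9]
grip_width: 87.9
grasp_force: 0.0
```

```bash
python3 -c "
from h import *
from cell import readout
s=readout.sense();print(s['tool_pos'],s['joints'].round(2))
plan(np.array([431.2,-209.7,50.]),Rdown(np.radians(30)),2,1)"
```

```text
[ 434.73958263 -208.08944881  111.2978766 ] [ 0.57  0.32 -0.27  2.05  0.11  0.77 -0.84]
1 -0.05 -0.01 0.61 0.02 -0.03 -0.1; 1 -0.04 0 0.62 0.02 -0.04 -0.1
```

Call:
send_rows(
  steps="1 -0.05 -0.01 0.61 0.02 -0.03 -0.1; 1 -0.04 0 0.62 0.02 -0.04 -0.1; 1 0 0 0 0 0 0; 1 0 0 0 0 0 0",
)

```text
t: 17.32
tool_pos: [431.8, -210.0, 51.4]
orientation: [3.033, 0.815, 0.001]
force: [-0.3, -0.0, 0.7]
grip_width: 88.2
grasp_force: 0.0
```

```bash
python3 -c "
from h import *
from cell import readout
s=readout.sense();print(s['tool_pos'])
plan(np.array([431.2,-209.7,14.]),Rdown(np.radians(30)),2,1)"
```

```text
[ 431.77441706 -209.98228552   51.39969179]
1 0 -0.01 0.37 0 0 0; 1 -0.01 0 0.38 0.01 0 0.01
```

Call:
send_rows(
  steps="1 0 0 0.37 0 0 0; 1 -0.01 0 0.37 0 0 0; 1 0 0 0 0 0 0; 0 0 0 0 0 0 0; 0 0 0 0 0 0 0; 0 0 0 0 0 0 0; 0 0 0 0 0 0 0; 0 0 0 0 0 0 0",
)

```text
t: 18.32
tool_pos: [431.1, -210.3, 13.7]
orientation: [3.033, 0.817, 0.0]
force: [-0.1, -0.7, 2.8]
grip_width: 49.5
grasp_force: 40.0
```

```bash
python3 -c "
from h import *
from cell import readout
s=readout.sense();print(s['tool_pos'],s['force'])
a=plan(np.array([431.2,-209.7,190.]),Rdown(np.radians(30)),4,0)
b=plan(ORG+AX@[1,-2.,140],RT,8,0,a)
"
```

```text
[ 431.07631653 -210.25394801   13.65286596] [-0.07904302 -0.66249338  2.75312321]
0 0 0 -0.88 0 0 0; 0 0 0 -0.88 0 0 0.01; 0 0.01 0 -0.89 0 0 0; 0 0 -0.01 -0.88 0 0 0.01
0 0.17 0.17 -0.02 -0.2 0.34 0.76; 0 0.2 0.15 0 -0.21 0.33 0.76; 0 0.21 0.12 0.02 -0.2 0.34 0.76; 0 0.22 0.09 0.03 -0.2 0.34 0.76; 0 0.23 0.05 0.05 -0.2 0.33 0.76; 0 0.24 0.03 0.07 -0.21 0.34 0.76; 0 0.23 -0.01 0.08 -0.2 0.34 0.76; 0 0.22 -0.04 0.09 -0.2 0.33 0.76
```

Call:
send_rows(
  steps="0 0 0 -0.5 0 0 0; 0 0 0 -1 0 0 0; 0 0 0 -1 0 0 0; 0 0 0 -1 0 0 0; 0 0.17 0.17 -0.02 -0.2 0.34 0.76; 0 0.2 0.15 0 -0.21 0.33 0.76; 0 0.21 0.12 0.02 -0.2 0.34 0.76; 0 0.22 0.09 0.03 -0.2 0.34 0.76; 0 0.23 0.05 0.05 -0.2 0.33 0.76; 0 0.24 0.03 0.07 -0.21 0.34 0.76; 0 0.23 -0.01 0.08 -0.2 0.34 0.76; 0 0.22 -0.04 0.09 -0.2 0.33 0.76",
)

```text
t: 19.82
tool_pos: [520.5, -234.1, 193.4]
orientation: [2.813, -0.757, 0.72]
force: [-0.2, -0.9, -2.7]
grip_width: 49.4
grasp_force: 40.0
```

Call:
send_rows(
  steps="0 0 0 0 0 0 0; 0 0 0 0 0 0 0",
)

```text
t: 20.08
tool_pos: [520.8, -234.0, 193.8]
orientation: [2.816, -0.745, 0.717]
force: [-0.1, -0.1, -2.1]
grip_width: 49.5
grasp_force: 40.0
```

```bash
python3 st.py; python3 -c "
from h import *
plan(ORG+AX@[1,-2.,136],RT,2,0)"
```

```text
20.075 axle-frame TCP [ -3.86  -4.36 139.42] F axle [-1.1 -0.1 -1.8] M [-0.    0.66 -0.02] rot err [-0.48  1.19  2.53]
0 0.05 -0.02 0.03 -0.02 0.06 0.13; 0 0.05 -0.02 0.04 -0.03 0.06 0.12
```

Call:
send_rows(
  steps="0 0.05 -0.02 0.03 -0.02 0.06 0.13; 0 0.05 -0.02 0.04 -0.03 0.06 0.12; 0 0 0 0 0 0 0; 0 0 0 0 0 0 0",
)

```text
t: 20.58
tool_pos: [527.2, -236.0, 193.5]
orientation: [2.786, -0.811, 0.749]
force: [1.0, -0.0, -2.6]
grip_width: 49.6
grasp_force: 40.0
```

```bash
python3 st.py
python3 - <<'E'
from look import *
from cell import readout
look("7",ORG+AX@[0,0,120],45)
s=readout.sense(); t=AX.T@(s['tool_pos']-ORG)
brass=lambda h:(h[...,0]>10)&(h[...,0]<35)&(h[...,1]>110)
for n,dz in(("top",.7),("side",-1)):
    c=dict(np.load(f"{n}7.npz")); A=(cloud(c)-ORG)@AX; h=cv2.cvtColor(c["image"],cv2.COLOR_RGB2HSV); b=t[2]-14+dz
    print(n,"axle",cyl(c,85,91,13,guess=(2,-1)),"body",cyl(c,b+10,b+36,25,guess=(1,0),tol=4,colour=brass),"flange",cyl(c,b+1,b+7,33,guess=(1,0),tol=4,colour=brass),"top face",face(c,b+40,16,24,cen=(1,0)),"flange face",face(c,b+8,27,32,cen=(1,0)))
E
```

```text
20.575 axle-frame TCP [  1.57  -2.62 135.95] F axle [-0.5  0.5 -2.7] M [ 0.06  0.69 -0.01] rot err [ 0.05 -0.08 -0.15]
top axle (array([13., -6.]), 10, np.float64(2.66)) body (array([ 0.4, -1.1]), 116, np.float64(0.55)) flange (array([-1.3, -2.2]), 32, np.float64(1.17)) top face (118, np.float64(162.7), array([-0.5,  0. ])) flange face (82, np.float64(130.8), array([ 2.2, -0.7]))
side axle (array([ 2. , -1.3]), 14, np.float64(0.47)) body (array([-0.8, -1.3]), 90, np.float64(0.66)) flange (array([-0.6, -1.9]), 41, np.float64(0.78)) top face (37, np.float64(161.7), array([-0.9, -0.6])) flange face (66, np.float64(129.2), array([-3.4, -0. ]))
```

View pics/7.png

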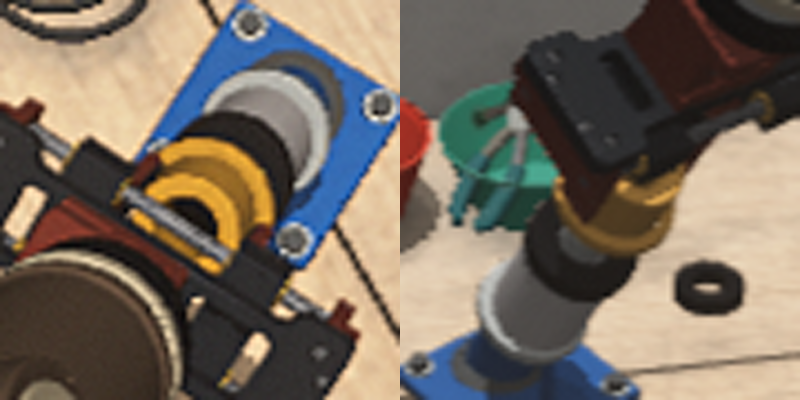

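The bushing is held square just off the tip. It is at (205,200) in the left crop and (630,200) in the right. It needs about 2.5 mm in axle +x.

Call:
send_rows(
  steps="0 0.05 0 0 0 0 0; 0 0 0 0.1 0 0 0; 0 0 0 0.15 0 0 0; 0 0 0 0.1 0 0 0; 0 0 0 0 0 0 0; 0 0 0 0 0 0 0",
)

```text
t: 21.42
tool_pos: [536.7, -241.5, 179.5]
orientation: [2.786, -0.813, 0.75]
force: [-0.0, 0.1, -1.7]
grip_width: 49.4
grasp_force: 40.0
```

```bash
python3 st.py
```

```text
21.425 axle-frame TCP [  4.08  -2.19 118.34] F axle [-0.9  0.  -1.4] M [0.06 0.66 0.07] rot err [ 0.04 -0.1  -0.21]
```

Call:
send_rows(
  steps="0 0 0 0.08 0 0 0; 0 0 0 0.12 0 0 0; 0 0 0 0.1 0 0 0; 0 0 0 0.06 0 0 0; 0 0 0 0 0 0 0; 0 0 0 0 0 0 0",
)

```text
t: 22.18
tool_pos: [544.4, -246.4, 164.1]
orientation: [2.786, -0.813, 0.75]
force: [0.3, -0.4, -2.0]
grip_width: 49.5
grasp_force: 40.0
```

```bash
python3 st.py
```

```text
22.175 axle-frame TCP [  4.24  -2.21 100.45] F axle [-0.6 -0.2 -2. ] M [ 0.02  0.72 -0.01] rot err [ 0.03 -0.12 -0.21]
```

Call:
send_rows(
  steps="0 0 0 0.03 0 0 0; 0 0 0 0.02 0 0 0; 0 0 0 0.02 0 0 0; 0 0 0 0.01 0 0 0; 0 0 0 0 0 0 0",
)

```text
t: 22.8
tool_pos: [546.0, -247.5, 160.6]
orientation: [2.786, -0.813, 0.75]
force: [-0.1, -0.0, -2.9]
grip_width: 49.4
grasp_force: 40.0
```

```bash
python3 st.py
```

```text
22.8 axle-frame TCP [ 4.2  -2.24 96.39] F axle [-1.5 -0.1 -2.5] M [ 0.05  0.74 -0.01] rot err [ 0.04 -0.11 -0.21]
```

Call:
send_rows(
  steps="0 0 0 0.01 0 0 0; 0 0 0 0.01 0 0 0; 0 0 0 0 0 0 0",
)

```text
t: 23.18
tool_pos: [546.2, -247.6, 160.5]
orientation: [2.785, -0.813, 0.751]
force: [-8.3, 5.0, 9.6]
grip_width: 49.7
grasp_force: 40.0
```

```bash
python3 st.py
```

```text
23.175 axle-frame TCP [ 4.36 -2.21 96.21] F axle [-3.6 -0.2 13.2] M [-0.01  1.39 -0.08] rot err [ 0.04 -0.15 -0.22]
```

Call:
send_rows(
  steps="0.65 0 0 0 0 0 0; 0.9 0 0 0 0 0 0; 1 0 0 0 0 0 0; 1 0 0 0 0 0 0; 1 0 0 -0.3 0 0 0; 1 0 0 -0.8 0 0 0; 1 0 0 -1 0 0 0; 1 -0.8 0 -0.6 0 0 0; 1 -0.8 0 -0.3 0 0 0; 1 0 0 0 0 0 0; 1 0 0 0 0 0 0",
)

```text
t: 24.55
tool_pos: [425.2, -170.3, 250.5]
orientation: [2.785, -0.812, 0.753]
force: [-0.1, -0.5, 0.8]
grip_width: 87.8
grasp_force: 0.0
```

Run:
```python
from look import *
look("8",ORG+AX@[0,0,70],60)
for n in("top","side"):
    c=dict(np.load(f"{n}8.npz")); print(n,"bush top",face(c,122,16,24,cen=(1,-1)),"flange top",face(c,91,27,32,cen=(1,-1)),"washer",cyl(c,70,80,32,guess=(1,-1)),"spacer",cyl(c,5,60,28,guess=(1,-1),colour=grey))
```

```text
top bush top (207, np.float64(123.5), array([-0. ,  0.5])) flange top (117, np.float64(91.1), array([0.8, 1.2])) washer (array([ 0.8, -0.8]), 38, np.float64(0.38)) spacer (array([ 0.9, -0.5]), 161, np.float64(0.36))
side bush top (121, np.float64(122.0), array([0.9, 0.6])) flange top (83, np.float64(90.0), array([-0.7,  0.4])) washer (array([-0.3, -1. ]), 58, np.float64(0.57)) spacer (array([-0.5, -0.9]), 266, np.float64(0.6))
```

View pics/8.png

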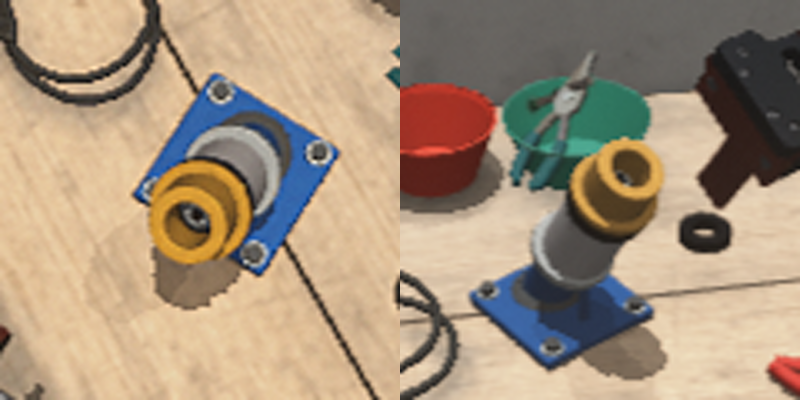

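The stack is complete and square. The bushing top is at about 122.7 mm, which puts its underside at 82.7 mm, flush on the washer. The bushing is at (200,215) in the left crop and (620,185) in the right, and the gripper is clear of it.

```bash
python3 -c "
from cell import bot; print(bot.hand_in())"
```

```text
the job is handed in; nothing more can be done
None
```

I built the hub on the axle in the order asked (spacer, washer, bushing), each lowered to contact before release and measured square within about 1°. I then handed the job in at about 25 s; no verdict came back.

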